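# Push check of a bench scale through a load post

## Robot

A 7-joint arm with a two-finger parallel gripper is mounted at the origin on a cart in front of the work surface, level with it; the furniture and walls round the work are solid. World frame = base frame: x ahead of the robot, y to its left, z up, the work surface at z = 0. Lengths are in m, angles in rad, forces in N, time in s.
With the tool pointing down it reaches from about 0.425 to 0.875 m from the base axis. Payload 4.7 kg.
Tool frame: the origin (TCP) lies midway between the tips of the shut fingers; the grasp point (between the pads) lies 19 mm behind it; z points along the fingers, y is the line along which they close (so a half turn about z gives the same grasp; the last joint's range is limited). The gripper opens to 85 mm and grips with 20 to 120 N. Pads are 22 mm wide; open, the fingers measure 114 mm over their backs; the gripper's body (76 mm by 85 mm) begins 54 mm behind the grasp point. The pads swing forward as they close: fully open they stand 13 mm farther back than shut.
Start: joints at [1.248, 0.321, -0.07, 1.45, 0.023, 1.371, -0.057], TCP at [0.215, -0.614, 0.231] pointing down, gripper open.
Joint ranges: [-2.86, 2.86], [-0.3, 2.09], [-1.38, 1.24], [0.06, 2.45], [-1.56, 4.7], [0.09, 2.05], [-2.69, 2.69]. Speed limits (rad/s): [2.57, 2.57, 3.14, 3.14, 3.14, 3.14, 3.14].

## Interface

Orientations are given as a unit quaternion [w, x, y, z].
In Python, from plant import readout, read_camera, env, models gives the robot as it stands.
- The arm moves only by the tool move_arm, never from a script. Its argument "moves" is text: rows parted by semicolons, each of 5 numbers parted by spaces: the shift along the tool's x, y, z in mm, then the turn about the tool's z in degrees, then the finger opening in mm, from 0 to 85.4. A call has 1 to 10 rows; each row shifts and turns the commanded pose from where the row before left it, along the tool's axes as they then stand; what a row does not reach is not made up. A row lasts 1/8 s, in which the tool goes at most 62.5 mm and 10.7 degrees, less where a joint would pass 70% of its speed; a pose out of reach is approached as far as the arm can. A call with a gripper value outside its range is refused whole. The fingers move at their own pace and stop on an object; the grip force is fixed at half the most. Time passes only in rows, so rows that do not move let the fingers close. It gives the time, the measured TCP pose, the force, the opening and the grip force at its end, in the units of the state.
- readout.get_state(): the state, without advancing time (a new reading comes with each control period).
- read_camera(name): name is "scene" or "top" or "wrist"; returns a dict with "img" (480x640x3 uint8, red, green, blue), "depth" (480x640 float32, m along the optical axis (not along the pixel's ray), 0 where there is no reading), "fx", "fy", "cx", "cy" (pixels), "camera_from_world" (4x4, takes a point from world to camera coordinates). Camera axes: x right, y down, z forward; pixel columns grow to the right and rows downward; lengths in m; the calibration is good to about 2 mm. A picture is of the moment at which its call begins.
- env.job_done(): hands the job in; it is judged then, once.
Trained networks look in the newest picture that a camera, given by its name, has taken for a name from the list of things; names that differ only in an ending like _2 or _b are one class to them, and where a whole thing is asked for, a point or a joint stands for the part that bears it (a point fixed in the world has none). Each returns a list of dicts, best first, with "p" (0 to 1); they miss things now and then, are a little off and sometimes report something else, mostly with a low value. They report only what shows in the picture. A call takes as long as a camera call. They do not tell look-alikes from the thing itself.
- models.regions_of(camera, thing): "pixels" (480x640 bool, what is visible of it) and "position" ([column, row] in pixels, amid what is visible of it).
- models.landmark_of(camera, thing): "position" ([column, row] in pixels: a listed point, or the origin of a listed thing).
The state is a dict: "time": time; "joints": joint angles; "joint_velocities": joint speeds; "joint_efforts": joint torques, N m; "eef_pos": TCP position; "orientation": TCP orientation; "force": force on the tool from outside, world axes, zero at the start; "torque": the same for the moment, N m; "width": finger opening in m; "grasp_force": force on a finger pad.
Only numpy, scipy, OpenCV 4.12 (cv2) and the standard library are available. Lean on these libraries where they do the work, as an engineer would, in place of code of your own. Each camera call takes 0.05 s, during which the arm holds its last target. There are 200 camera calls.

## Task

Check the bench scale: stand the load post, foot down, fully home in the locating ring on the scale's pan and let go of it, then lift the push gauge out of its stand and hold it upright with its nose on the marked centre of the post's head, pressing gently so that the spring plunger is about half way in. Finish while still holding the gauge pressed there in the gripper, with the post still standing in the ring; leave everything else where it is.

Things in the scene. Friction and masses are not known exactly. Their poses are not given: they have to be found in the camera images.
- scale: black and grey battery bench scale, 208x206 mm, 46 mm high, fixed to the table, display side towards the robot; origin at the centre of its underside, z up; the flat pan is its top, 46 mm above the origin, and does not give
- ring: plain steel locating ring stuck flat on the pan, anywhere on it up to 70 mm from the middle each way: outer diameter 44 mm, bore 28 mm, 14 mm high; origin at the centre of its underside (on the pan), z up along the bore
- post: load post, plain aluminium, 70 mm tall, loose, stands upright on the table to the left or right of the scale: shank 24 mm diameter with a chamfered foot, and a head 28 mm across in the top 8 mm (62 to 70 mm up); about 90 g; origin at the centre of its foot, z up to its head. A thin dark line runs round it 16 mm above the foot
- post_spot (a point): the marked spot: centre of the flat top of the post's head, 70 mm above the foot, ringed by an engraved circle of 11 mm; z points up out of the head
- stand: grey gauge stand, fixed to the table on the other side of the scale from the post: base 84x84 mm, four rods, and a 66x66 mm top plate 24 mm thick with its top face 80 mm up, with a 26 mm through hole in the middle; origin at the centre of its underside
- gauge: push gauge, round, 135 mm long, 140 g, hangs upright in the stand by its flange, nose down. Origin at the lower end of its barrel, z up the axis. Upwards in mm: aluminium barrel dia 22 (0-45), flange dia 36 (45-51, rests on the stand), black ribbed grip dia 26, hold here (51-103), cap dia 24 (103-107). A thin plunger sticks out 28 mm below. It must rise 75 mm to clear the stand
- gauge_nose (a point): the lowest point of the plunger's round 10 mm nose; 28 mm below the gauge's origin when free, less by as much as the plunger is pushed in; z as the gauge's
- plunger (a joint): how far the spring plunger is pushed into the barrel, m: 0 free, 0.016 at its stop. It takes 1.3 N to start it and 0.333 N more for each mm, so half way (8 mm) is 4 N
- tape: roll of beige tape lying flat, 96 mm across, 25 mm high, a bystander; origin at the centre of its underside
- timer: kitchen timer with a white base and a red knob, 62x62x51 mm, a bystander; origin at the centre of its underside
- pen: marker pen lying on the table at the right, in front of the timer, 135 mm long, 17 mm thick, a bystander; origin at the centre of its underside
There are look-alikes about, which are no part of the job. Of the things that look like the post, take the one that is farthest to the robot's right at the start.

How it is judged:
On the way, in this order (a step that is already met when the one before it is completed fails the run):
1. the post stands home in the ring, let go, the gauge still in its stand (horizontal distance between post and ring below 0.004 m and z of post in the frame of ring below 0.003 m and angle between post's own z axis and vertical below 0.06 rad and contact force between the fingers and post below 0.05 N and z of gauge in the frame of stand below 0.045 m), for 0.2 s.
2. the gauge is lifted out of its stand in the gripper (z of gauge in the frame of stand above 0.109 m and contact force between the fingers and gauge above 1 N), for 0.1 s.
At the end, for the whole second after the job is handed in: Gauge held still in the gripper, upright within 0.1 rad, nose within 5 mm of the marked spot, plunger in 4 to 12 mm (2 to 7 N), touching only the post; post in the ring within 4 mm, 3 mm of the pan, 0.06 rad of upright, touched by the gauge only; bystanders within 30 mm (horizontal distance between post and ring below 0.004 m and z of post in the frame of ring below 0.003 m and angle between post's own z axis and vertical below 0.06 rad and contact force between each of the arm, the fingers and post below 0.05 N and distance between gauge_nose and post_spot below 0.005 m and angle between gauge's own z axis and vertical below 0.1 rad and value of joint plunger between 0.004 and 0.012 m and contact force between gauge and post between 2 and 7 N and contact force between the fingers and gauge above 1 N and contact force between gauge and stand below 0.05 N and contact force between gauge and scale below 0.05 N and contact force between gauge and ring below 0.05 N and linear speed of gauge below 0.02 m/s and distance of each of tape, timer, pen from where it was at the start of the episode below 0.03 m); the arm keeps its last pose, push and grip.
It fails at once if the gauge is pressed hard on the post (over 15 N) (contact force between gauge and post above 15 N).
It fails at once if a bystander is pushed more than 30 mm (distance of any of tape, timer, pen from where it was at the start of the episode above 0.03 m).
It also fails if it takes over 54 s, if anything falls off the work surface, if the arm or the gripper's body presses on something with over 40 N, if the wrist force passes 120 N, or if a joint passes its speed limit or range.

## Working session

There is one attempt and no reset: what is moved stays moved. The work goes in short steps, Python scripts to look and compute and a tool call to move; the robot and the scene stay as the last step left them, time stands still between calls to the robot, and variables do not carry over. Pictures are saved under pics/ and viewed, at most 10 in all, crops included, and the job is handed in when it is done.

Besides the shell and the picture viewer there is one more tool, called after "Call:" as a command line: name --argument value ..., lists and objects as JSON in quotes. move_arm: Moves the arm, as the interface text tells. Its arguments: {"type":"object","properties":{"moves":{"type":"string"}},"required":["moves"]}

```bash
mkdir -p pics; ls
cat > h.py <<'E'
import numpy as np, cv2
from plant import readout, read_camera, env, models
def w(c,u,v,z=None,d=None):
    "pixel -> world; at world height z or at depth d"
    T=np.linalg.inv(c["camera_from_world"]); r=np.array([(u-c["cx"])/c["fx"],(v-c["cy"])/c["fy"],1.])
    o=T[:3,3]; D=T[:3,:3]@r
    return o+D*(d if d is not None else (z-o[2])/D[2])
def cloud(c):
    v,u=np.mgrid[:480,:640]; d=c["depth"]; 
    P=np.stack([(u-c["cx"])/c["fx"]*d,(v-c["cy"])/c["fy"]*d,d,np.ones_like(d)],-1)
    return (P@np.linalg.inv(c["camera_from_world"]).T)[...,:3]
def save(c,n): cv2.imwrite("pics/"+n,c["img"][...,::-1])
E
python3 - <<'E'
from h import *
for n in("top","scene"):
    c=read_camera(n); save(c,n+"0.png"); P=cloud(c)
    for t in("scale","ring","post","stand","gauge","post_spot"):
        for r in models.regions_of(n,t)[:4]:
            m=r["pixels"]&(c["depth"]>0); q=P[m]
            if len(q): print(n,t,round(r["p"],2),np.round(r["position"]),m.sum(),"med",np.median(q,0).round(3),"zmax",np.percentile(q[:,2],97).round(3), "lo",np.percentile(q,2,axis=0).round(3),"hi",np.percentile(q,98,axis=0).round(3))
s=readout.get_state(); print(s["eef_pos"],s["orientation"],s["time"],s["force"])
E
```

```text
pics
top scale 0.67 [330. 217.] 6625 med [ 0.591 -0.042  0.046] zmax 0.052 lo [ 0.491 -0.145  0.016] hi [0.701 0.065 0.053]
top ring 0.6 [318. 191.] 154 med [ 0.641 -0.018  0.061] zmax 0.066 lo [ 0.62  -0.038  0.052] hi [ 0.662 -0.001  0.066]
top post 0.69 [417. 278.] 120 med [ 0.437 -0.253  0.069] zmax 0.075 lo [ 0.425 -0.268  0.01 ] hi [ 0.448 -0.245  0.076]
top post 0.69 [388. 321.] 110 med [ 0.329 -0.179  0.071] zmax 0.076 lo [ 0.317 -0.193  0.022] hi [ 0.341 -0.167  0.076]
top stand 0.75 [203. 252.] 1075 med [0.501 0.275 0.077] zmax 0.089 lo [ 0.468  0.248 -0.   ] hi [0.553 0.335 0.092]
top stand 0.29 [210. 185.] 580 med [0.705 0.286 0.023] zmax 0.031 lo [0.661 0.243 0.001] hi [0.752 0.332 0.031]
top gauge 0.62 [193. 250.] 171 med [0.506 0.284 0.136] zmax 0.147 lo [0.495 0.275 0.084] hi [0.519 0.299 0.147]
top post_spot 0.59 [419. 279.] 126 med [ 0.437 -0.253  0.069] zmax 0.075 lo [ 0.425 -0.27   0.01 ] hi [ 0.449 -0.245  0.075]
top post_spot 0.42 [386. 319.] 135 med [ 0.329 -0.179  0.07 ] zmax 0.076 lo [ 0.313 -0.198 -0.001] hi [ 0.341 -0.168  0.076]
scene scale 0.93 [357. 259.
[... 758 characters left out ...]
6] zmax 0.083 lo [0.465 0.247 0.001] hi [0.565 0.356 0.083]
scene gauge 0.61 [243. 174.] 314 med [0.501 0.28  0.114] zmax 0.144 lo [0.491 0.273 0.027] hi [0.516 0.295 0.145]
scene post_spot 0.96 [292. 348.] 529 med [ 0.322 -0.188  0.05 ] zmax 0.072 lo [ 0.314 -0.193  0.006] hi [ 0.337 -0.171  0.072]
scene post_spot 0.87 [330. 320.] 435 med [ 0.409 -0.172  0.051] zmax 0.072 lo [ 0.402 -0.178  0.009] hi [ 0.422 -0.155  0.072]
scene post_spot 0.75 [376. 347.] 562 med [ 0.429 -0.264  0.05 ] zmax 0.072 lo [ 0.422 -0.271  0.002] hi [ 0.463 -0.232  0.072]
[ 0.21478705 -0.61352274  0.23139539] [ 7.36417656e-05  9.85855646e-01  1.67596655e-01 -1.42435737e-05] 0.7 [ 0.03905403 -0.19517068  0.53918299]
```

View pics/scene0.png

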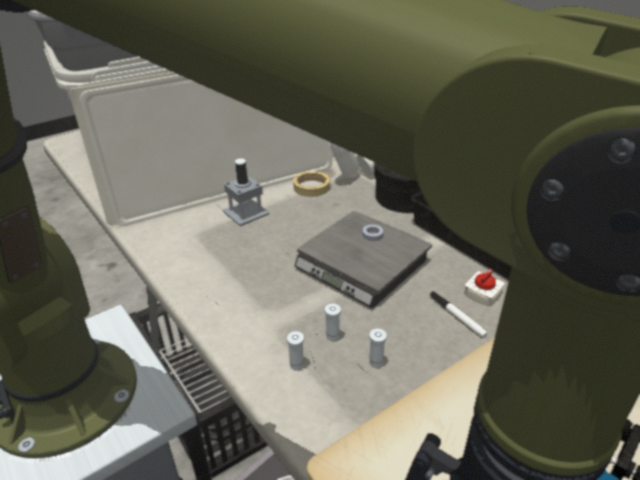

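View pics/top0.png

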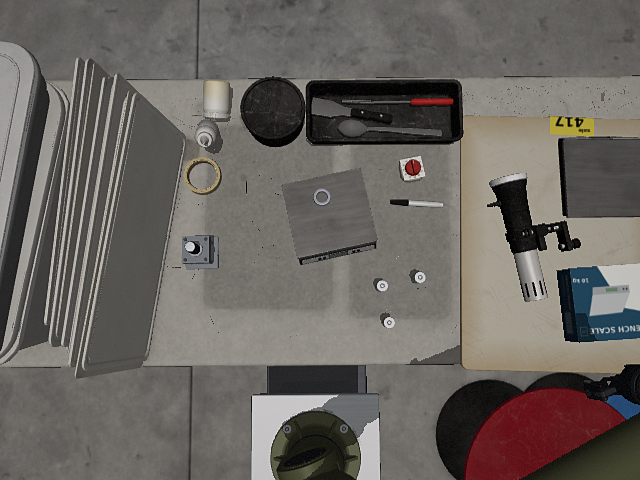

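The scene picture shows three post look-alikes at (377,347), (333,322) and (296,350). In the top picture they are at (418,278), (382,286) and (388,321). The ring is at top (322,197), and the gauge in its stand is at (195,250). The candidate farthest to the robot's right (smallest y, about -0.257) is top (418,278) / scene (377,347). I'll refine its position and check it in a crop.

Run:
```python
from h import *
from scipy.optimize import least_squares
def disc(P,xy,r,z0,z1):
    m=(np.hypot(P[...,0]-xy[0],P[...,1]-xy[1])<r)&(P[...,2]>z0)&(P[...,2]<z1); q=P[m]
    (x,y),R=cv2.minEnclosingCircle(q[:,:2].astype(np.float32)); return m.sum(),np.round([*q.mean(0),x,y,R],4)
for n in("top","scene"):
    c=read_camera(n); P=cloud(c)
    print(n,"post",disc(P,(.437,-.257),.022,.063,.08))
    print(n,"ring",disc(P,(.639,-.02),.03,.054,.07))
    print(n,"cap",disc(P,(.505,.285),.02,.137,.15))
    print(n,"plate",disc(P,(.505,.285),.045,.07,.083))
    for t,z in(("post_spot",.07),("ring",.046),("gauge",.035),("stand",0)):
        for r in models.landmark_of(n,t)[:3]: print(n,t,round(r["p"],2),np.round(r["position"],1),w(c,*r["position"],z).round(4))
    T=P[(P[...,0]>.3)&(P[...,0]<.6)&(P[...,1]<-.35)&(P[...,1]>-.6)]; print("z max right",T[:,2].max() if len(T) else 0)
    if n=="scene": cv2.imwrite("pics/crop.png",cv2.resize(c["img"][290:390,260:420,::-1],None,fx=4,fy=4,interpolation=cv2.INTER_CUBIC))
```

```text
top post (np.int64(104), array([ 0.437 , -0.2569,  0.0708,  0.4371, -0.2573,  0.0136]))
top ring (np.int64(156), array([ 0.6404, -0.0196,  0.0599,  0.6432, -0.0158,  0.0269]))
top cap (np.int64(92), array([0.5081, 0.2885, 0.1433, 0.5082, 0.2888, 0.0129]))
top plate (np.int64(402), array([0.5071, 0.2864, 0.0798, 0.5077, 0.288 , 0.0435]))
top post_spot 0.54 [383.9 286.7] [ 0.414  -0.1698  0.07  ]
top post_spot 0.48 [419.4 278.1] [ 0.4343 -0.2568  0.07  ]
top post_spot 0.45 [389.6 321.3] [ 0.3304 -0.1818  0.07  ]
top ring 0.54 [321.2 196.9] [ 0.6425 -0.0188  0.046 ]
top gauge 0.55 [199.2 249.8] [0.5115 0.2894 0.035 ]
top gauge 0.4 [421.2 275.4] [ 0.4431 -0.2675  0.035 ]
top stand 0.58 [203.1 252. ] [0.5097 0.2866 0.    ]
top stand 0.2 [413.3 281.3] [ 0.4304 -0.2531  0.    ]
z max right 0.14368209357842288
scene post (np.int64(209), array([ 0.4326, -0.2599,  0.0701,  0.4342, -0.259 ,  0.0143]))
scene ring (np.int64(199), array([ 0.6361, -0.0226,  0.0593,  0.6381, -0.0213,  0.0238]))
scene cap (np.int64(67), array([0.5047, 0.2855, 0.142 , 0.5031, 0.2879, 0.0145]))
scene plate (np.int64(364), array([0.5006, 0.2756, 0.0788, 0.5054, 0.2863, 0.0445]))
scene post_spot 0.74 [377.  332.9] [ 0.4372 -0.2547  0.07  ]
scene post_spot 0.63 [332.2 306.3] [ 0.4194 -0.1604  0.07  ]
scene post_spot 0.57 [296.  336.5] [ 0.3291 -0.1801  0.07  ]
scene ring 0.56 [368.7 236.4] [ 0.6318 -0.0179  0.046 ]
scene ring 0.43 [375.8 364. ] [ 0.4067 -0.2868  0.046 ]
scene gauge 0.81 [245.1 198.1] [0.5162 0.3006 0.035 ]
scene stand 0.89 [245.8 210.6] [0.5143 0.3004 0.    ]
scene stand 0.6 [457.7 315. ] [ 0.6364 -0.2645  0.    ]
z max right 0.10739711106256633
```

View pics/crop.png

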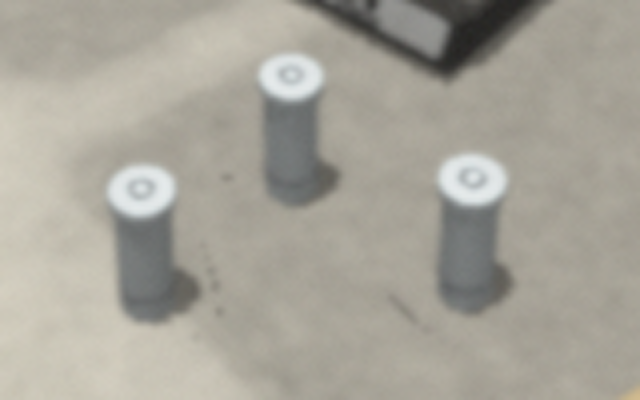

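The crop shows three identical posts, and the right-hand one, crop (472,180), is my choice, at about (0.436, -0.257). I'll move above it.

Call:
move_arm --moves "30 -24 0 0 85;42 -34 0 0 85;42 -34 0 0 85;42 -34 0 0 85;42 -34 0 0 85;42 -34 0 0 85;42 -34 0 0 85;42 -34 0 0 85;0 0 0 0 85;0 0 0 0 85"

```text
time: 2.45
eef_pos: [0.4337, -0.2596, 0.2314]
orientation: [0.0, 0.986, 0.168, -0.0]
force: [-0.1, -0.3, -0.8]
width: 0.0852
grasp_force: 0.0
```

```bash
cat >> h.py <<'E'
from scipy.spatial.transform import Rotation as R
def tool():
    s=readout.get_state(); q=s["orientation"]; M=R.from_quat([q[1],q[2],q[3],q[0]]).as_matrix(); return np.array(s["eef_pos"]),M,s
def to(xyz):
    p,M,s=tool(); return (M.T@(np.array(xyz)-p)*1000).round(1)
E
python3 - <<'E'
from h import *
c=read_camera("wrist"); save(c,"w1.png"); P=cloud(c); p,M,s=tool(); print(p,M.round(3).tolist(),s["force"])
print("cam",np.linalg.inv(c["camera_from_world"])[:3,3])
for r in models.landmark_of("wrist","post_spot")[:3]:
    print(round(r["p"],2),np.round(r["position"],1),w(c,*r["position"],.07).round(4))
m=(P[...,2]>.065)&(P[...,2]<.076)&(c["depth"]>0)
k,l,st,ce=cv2.connectedComponentsWithStats(m.astype(np.uint8))
for i in range(1,k):
    if st[i,4]>300:
        q=P[l==i]; print(st[i],ce[i].round(),cv2.minEnclosingCircle(q[:,:2].astype(np.float32)),q.mean(0))
E
```

```text
[ 0.43334556 -0.26035096  0.23133693] [[0.944, 0.329, -0.0], [0.329, -0.944, -0.001], [-0.001, 0.001, -1.0]] [ 0.57962988 -0.62447233 -0.06861999]
cam [ 0.50751674 -0.23400902  0.37347822]
0.82 [207.5 205.9] [ 0.418  -0.1671  0.07  ]
0.8 [313.1 219.1] [ 0.4371 -0.2564  0.07  ]
[191 189  33  33 814] [207. 205.] ((0.4178498387336731, -0.1657206118106842), 0.014055131934583187) [ 0.41849542 -0.16607399  0.0693204 ]
[300 203  32  31 778] [315. 218.] ((0.4377647042274475, -0.25795382261276245), 0.014020408503711224) [ 0.43832296 -0.25779638  0.06934751]
[536 246  48 114 343] [554. 315.] ((0.43553435802459717, -0.49841099977493286), 0.058608099818229675) [ 0.42421619 -0.4999149   0.07232448]
[184 284  31  26 617] [199. 297.] ((0.3290065824985504, -0.18052615225315094), 0.014179296791553497) [ 0.33108471 -0.18062598  0.06921081]
[603 340  37  65 690] [623. 374.] ((0.3918813169002533, -0.6016925573348999), 0.03527405485510826) [ 0.38946191 -0.60145444  0.07031676]
```

View pics/w1.png

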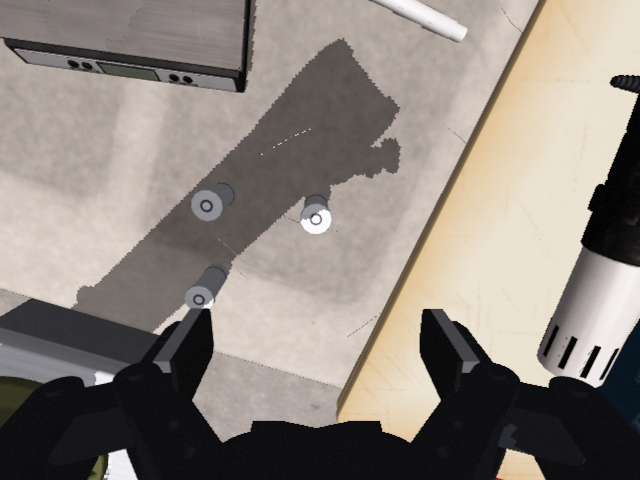

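The wrist picture shows the target head at (315,218), directly ahead between the fingers. It measures (0.438, -0.2578) with a radius of 14 mm and z about 0.069, so all checks agree. Going down and gripping.

Call:
move_arm --moves "5 -1 0 0 60;0 0 40 0 60;0 0 50 0 60;0 0 50 0 60;0 0 40 0 60;0 0 20 0 60;0 0 8 0 60;0 0 0 0 60;0 0 0 0 15;0 0 0 0 15"

```text
time: 3.8
eef_pos: [0.4391, -0.2571, 0.0244]
orientation: [0.001, 0.986, 0.168, 0.001]
force: [0.4, 0.4, 1.2]
width: 0.0241
grasp_force: 7.8
```

Call:
move_arm --moves "0 0 0 0 15;0 0 0 0 15;0 0 0 0 15;0 0 0 0 15"

```text
time: 4.3
eef_pos: [0.4392, -0.2573, 0.0244]
orientation: [0.001, 0.986, 0.168, 0.001]
force: [0.4, -0.5, 5.4]
width: 0.0229
grasp_force: 58.7
```

Call:
move_arm --moves "0 0 -20 0 15;0 0 -50 0 15;0 0 -40 0 15;28 -16 0 0 15;48 -28 0 0 15;48 -28 0 0 15;48 -28 0 0 15;48 -28 0 0 15;48 -30 0 0 15;0 0 0 0 15"

```text
time: 5.55
eef_pos: [0.6402, -0.0118, 0.1325]
orientation: [-0.002, 0.985, 0.172, 0.0]
force: [0.5, -0.4, -1.1]
width: 0.0235
grasp_force: 58.8
```

```bash
cat > look.py <<'E'
from h import *
import sys
c=read_camera("wrist"); save(c,sys.argv[1]); P=cloud(c); p,M,s=tool(); print("tcp",p,M[:,2].round(4),M[:,0].round(3),s["width"],s["force"])
for t,z in(("ring",.046),("post",None),("post_spot",None),("gauge",None),("stand",0)):
    for r in models.landmark_of("wrist",t)[:2]:
        print(t,round(r["p"],2),np.round(r["position"],1),w(c,*r["position"],z).round(4) if z is not None else "")
m=(P[...,2]>.055)&(P[...,2]<.066)&(c["depth"]>0)&(np.hypot(P[...,0]-.64,P[...,1]+.02)<.06)
q=P[m]
if len(q)>50:
    print("ringtop",len(q),q.mean(0),cv2.minEnclosingCircle(q[:,:2].astype(np.float32)))
E
python3 look.py w2.png
```

```text
tcp [ 0.63908239 -0.01554388  0.13233053] [-0.0016  0.0018 -1.    ] [ 0.942  0.335 -0.001] 0.02333482862528526 [-0.844352   -0.82599017 -1.30905969]
ring 0.74 [329.5 250.8] [ 0.644  -0.0201  0.046 ]
post 0.94 [315.7 292.8] 
post_spot 0.96 [313.5 386.7] 
ringtop 1802 [ 0.64600793 -0.01968034  0.0590543 ] ((0.6421652436256409, -0.02006181702017784), 0.021840469911694527)
```

View pics/w2.png

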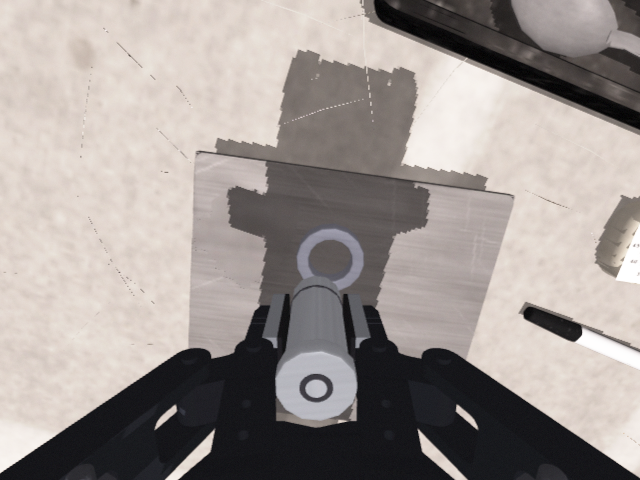

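The picture shows the post held upright in the fingers, with its head circle at (316,387). The ring is just ahead at (330,258) and unobstructed. I'll let the arm settle, then measure both from the same picture.

Call:
move_arm --moves "2 0 10 0 15;0 0 0 0 15;0 0 0 0 15"

```text
time: 6.22
eef_pos: [0.6408, -0.0184, 0.1231]
orientation: [0.0, 0.986, 0.168, -0.0]
force: [0.9, 0.1, -0.9]
width: 0.0231
grasp_force: 58.8
```

```bash
cat > fit.py <<'E'
from h import *
p,M,s=tool(); c=read_camera("wrist"); P=cloud(c); p2,M,s=tool(); print("tcp",p,p2,M[:,2].round(4),s["force"])
d=c["depth"]>0
m=d&(P[...,2]>.055)&(P[...,2]<.066)&(np.hypot(P[...,0]-.642,P[...,1]+.02)<.03)
q=P[m]; (x,y),r=cv2.minEnclosingCircle(q[:,:2].astype(np.float32)); print("ring",m.sum(),x,y,r,np.percentile(q[:,2],50))
rg=np.array([x,y])
# head top: band around highest z near tcp
n=d&(np.hypot(P[...,0]-p[0],P[...,1]-p[1])<.018)
ht=p2[2]+.046; k=n&(abs(P[...,2]-ht)<.006); q=P[k]; (x,y),r=cv2.minEnclosingCircle(q[:,:2].astype(np.float32)); print("head",k.sum(),x,y,r,"zmed",np.median(q[:,2]),"exp",ht,"mean",q.mean(0))
for l in models.landmark_of("wrist","post_spot")[:1]: print("spot",l["position"],w(c,*l["position"],np.median(q[:,2])))
# shank: axis from points
k=n&(P[...,2]<ht-.012)&(P[...,2]>ht-.068); q=P[k]
for z in np.arange(ht-.068,ht-.01,.008):
    a=q[abs(q[:,2]-z)<.004]
    if len(a)>20:
        from scipy.optimize import least_squares
        f=least_squares(lambda v:np.hypot(a[:,0]-v[0],a[:,1]-v[1])-.012,p[:2],loss="soft_l1",f_scale=.001); print("shank z",z.round(3),len(a),f.x.round(4),(a[:,:2].max(0)).round(4))
print("tool axes shift ring-tcp",to([*rg,p2[2]]))
E
python3 fit.py
```

```text
tcp [ 0.64079911 -0.01839635  0.12308072] [ 0.64096838 -0.01828954  0.12329239] [-0.e+00 -1.e-04 -1.e+00] [-0.20063503  0.39080843  0.17280273]
ring 1857 0.6419228315353394 -0.020162830129265785 0.021934179589152336 0.05923225638605828
head 5371 0.6413450241088867 -0.017839377745985985 0.017218464985489845 zmed 0.16794582267644842 exp 0.1692923864056389 mean [ 0.64128401 -0.01850277  0.16777305]
spot [314.2, 388.8] [ 0.63862058 -0.018976    0.16794582]
shank z 0.101 108 [ 0.6389 -0.0193] [ 0.6513 -0.0074]
shank z 0.109 275 [ 0.6389 -0.0193] [ 0.6516 -0.0074]
shank z 0.117 418 [ 0.6389 -0.0193] [ 0.6516 -0.007 ]
shank z 0.125 502 [ 0.6391 -0.0193] [ 0.6566 -0.0019]
shank z 0.133 641 [ 0.6392 -0.0192] [ 0.6567 -0.0015]
shank z 0.141 766 [ 0.6392 -0.0191] [ 0.6567 -0.0017]
shank z 0.149 893 [ 0.6392 -0.0191] [ 0.6567 -0.0017]
shank z 0.157 451 [ 0.6393 -0.0192] [ 0.6566 -0.0017]
tool axes shift ring-tcp [0.2 2.1 0.1]
```

The post axis measures (0.639, -0.0192) by shank and spot alike, and is vertical. The ring is at (0.6419, -0.0202), so the shift is about 2.5 mm in tool x and 1.9 mm in tool y. The foot needs about 51 mm down.

Call:
move_arm --moves "2.5 1.9 0 0 15;0 0 15 0 15;0 0 15 0 15;0 0 0 0 15;0 0 0 0 15"

```text
time: 6.95
eef_pos: [0.6439, -0.019, 0.093]
orientation: [-0.0, 0.986, 0.168, -0.0]
force: [0.4, -0.2, -0.7]
width: 0.0227
grasp_force: 58.8
```

```bash
python3 fit.py | grep -v "z 0.1[1-4]"
```

```text
tcp [ 0.64389059 -0.01904358  0.09301052] [ 0.64421568 -0.01908136  0.09350132] [ 4.e-04  0.e+00 -1.e+00] [ 0.09187979 -0.24760266 -0.47142417]
ring 1822 0.6424511671066284 -0.020303497090935707 0.021903367713093758 0.05919247049030067
head 5335 0.6449130177497864 -0.018901823088526726 0.017261182889342308 zmed 0.1378894241082611 exp 0.13950132305840854 mean [ 0.64430826 -0.01917913  0.13775309]
spot [310.1, 387.1] [ 0.64190523 -0.01818147  0.13788942]
shank z 0.072 120 [ 0.6419 -0.02  ] [ 0.6544 -0.0081]
shank z 0.08 261 [ 0.642 -0.02 ] [ 0.6549 -0.008 ]
shank z 0.088 430 [ 0.6421 -0.02  ] [ 0.6547 -0.0076]
shank z 0.096 507 [ 0.6422 -0.0199] [ 0.6596 -0.0024]
shank z 0.104 645 [ 0.6423 -0.0198] [ 0.6599 -0.0023]
tool axes shift ring-tcp [-2.2  0.5  0.2]
```

Call:
move_arm --moves "0 0 7 0 15;0 0 7 0 15;0 0 6 0 15;0 0 2 0 15;0 0 0 0 15;0 0 0 0 15"

```text
time: 7.8
eef_pos: [0.6442, -0.0191, 0.0715]
orientation: [0.0, 0.986, 0.168, 0.0]
force: [-1.7, -0.3, 0.4]
width: 0.0232
grasp_force: 58.8
```

Call:
move_arm --moves "0 0 0.8 0 15;0 0 0.5 0 15;0 0 0 0 15"

```text
time: 8.18
eef_pos: [0.6441, -0.0192, 0.0702]
orientation: [0.0, 0.986, 0.168, 0.0]
force: [-0.9, 0.7, -0.8]
width: 0.0233
grasp_force: 58.9
```

Call:
move_arm --moves "0 0 0 0 35;0 0 0 0 60;0 0 0 0 60;0 0 0 0 60;0 0 0 0 60"

```text
time: 8.8
eef_pos: [0.6441, -0.0192, 0.0701]
orientation: [0.0, 0.986, 0.168, 0.0]
force: [0.6, 0.3, 0.0]
width: 0.0601
grasp_force: 0.0
```

```bash
python3 fit.py
```

```text
tcp [ 0.64406273 -0.01922288  0.0700762 ] [ 0.64404838 -0.01926964  0.07006237] [ 1.e-04 -2.e-04 -1.e+00] [-0.50513033  0.30361376  0.13239301]
ring 3207 0.6421219706535339 -0.020233534276485443 0.021940089762210846 0.05927706623151072
head 5242 0.6431000232696533 -0.022659089416265488 0.01459022331982851 zmed 0.11531947608073582 exp 0.11606236876867716 mean [ 0.64510299 -0.02192437  0.11506385]
spot [323.4, 388.7] [ 0.64317637 -0.02250039  0.11531948]
shank z 0.048 64 [ 0.6405 -0.0203] [ 0.6528 -0.0072]
shank z 0.056 1580 [ 0.6458 -0.0185] [ 0.6619 -0.0013]
shank z 0.064 582 [ 0.6417 -0.0203] [ 0.6618 -0.0014]
shank z 0.072 408 [ 0.6415 -0.0212] [ 0.6541 -0.0089]
shank z 0.08 466 [ 0.6417 -0.0215] [ 0.6544 -0.0093]
shank z 0.088 542 [ 0.642  -0.0219] [ 0.6549 -0.0095]
shank z 0.096 639 [ 0.6422 -0.0223] [ 0.655 -0.01 ]
shank z 0.104 342 [ 0.6425 -0.0225] [ 0.6552 -0.0102]
tool axes shift ring-tcp [-2.1  0.3 -0. ]
```

Call:
move_arm --moves "0 0 0 0 60;0 0 0 0 60"

```text
time: 9.15
eef_pos: [0.644, -0.0192, 0.07]
orientation: [0.0, 0.986, 0.168, -0.0]
force: [0.0, -0.7, -0.2]
width: 0.0601
grasp_force: 0.0
```

```bash
python3 fit.py; python3 -c "
from h import *
save(read_camera('wrist'),'w3.png')"
```

```text
tcp [ 0.64397784 -0.01918019  0.06996904] [ 0.64400496 -0.01917895  0.07000537] [ 1.e-04 -1.e-04 -1.e+00] [-0.56943654  0.36311533  0.49764414]
ring 3208 0.6421042084693909 -0.020091697573661804 0.022083699703216553 0.05929069340056707
head 5274 0.6441263556480408 -0.0221520084887743 0.014547379687428474 zmed 0.1153230839637752 exp 0.11600536591608848 mean [ 0.6456497  -0.02120621  0.11507904]
spot [321.8, 385.0] [ 0.64434947 -0.02146242  0.11532308]
shank z 0.048 54 [ 0.6405 -0.0203] [ 0.6528 -0.0072]
shank z 0.056 1548 [ 0.6459 -0.0183] [ 0.6619 -0.0013]
shank z 0.064 581 [ 0.6419 -0.0201] [ 0.6619 -0.0014]
shank z 0.072 395 [ 0.6417 -0.0208] [ 0.6544 -0.0085]
shank z 0.08 451 [ 0.642  -0.0211] [ 0.6548 -0.0089]
shank z 0.088 546 [ 0.6424 -0.0214] [ 0.6553 -0.0092]
shank z 0.096 627 [ 0.6427 -0.0217] [ 0.6555 -0.0093]
shank z 0.104 300 [ 0.643  -0.0219] [ 0.6559 -0.0096]
tool axes shift ring-tcp [-2.1  0.2 -0. ]
```

View pics/w3.png

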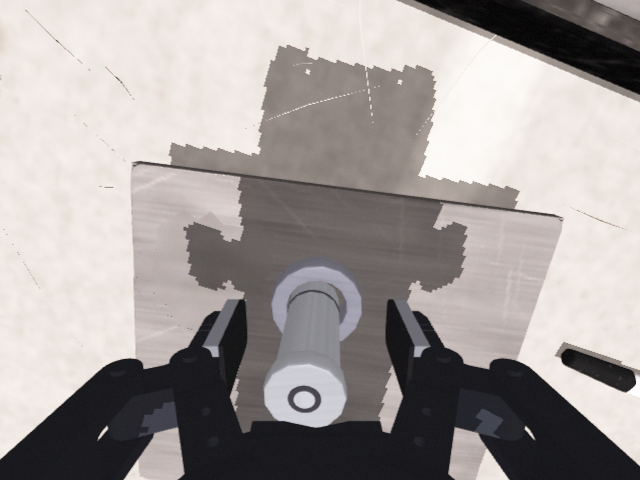

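The picture shows the post standing in the ring with its dark line just above the ring's top. The head at (304,398) has moved since the last fit, so it's still wobbling. I'll wait.

Call:
move_arm --moves "0 0 0 0 60;0 0 0 0 60;0 0 0 0 60;0 0 0 0 60;0 0 0 0 60;0 0 0 0 60"

```text
time: 10.05
eef_pos: [0.644, -0.0192, 0.07]
orientation: [0.0, 0.986, 0.168, 0.0]
force: [0.5, 0.2, -1.1]
width: 0.0601
grasp_force: 0.0
```

```bash
for i in 1 2 3; do python3 fit.py|egrep "head|spot|0.08 |0.104"; done
```

```text
head 5067 0.6395987272262573 -0.019346894696354866 0.014322523027658463 zmed 0.11522216793870003 exp 0.11600282694473846 mean [ 0.64139975 -0.01877483  0.11493233]
spot [309.3, 398.8] [ 0.63781878 -0.01944462  0.11522217]
shank z 0.08 516 [ 0.6396 -0.0198] [ 0.6525 -0.0077]
shank z 0.104 395 [ 0.6389 -0.0197] [ 0.6517 -0.0076]
head 5206 0.6423718929290771 -0.01991274207830429 0.014716938138008118 zmed 0.11515655167641278 exp 0.11600910531584602 mean [ 0.64402894 -0.01937478  0.11489419]
spot [314.0, 389.8] [ 0.64162578 -0.01974373  0.11515655]
shank z 0.08 471 [ 0.6411 -0.0201] [ 0.6539 -0.008 ]
shank z 0.104 334 [ 0.6415 -0.0202] [ 0.6543 -0.0081]
ring 3240 0.6421431303024292 -0.02028403803706169 0.022001046687364578 0.0592804230020121
head 5185 0.6419787406921387 -0.01995830051600933 0.014480610378086567 zmed 0.11509574544955463 exp 0.11598536147167778 mean [ 0.64365337 -0.01930622  0.11484756]
spot [311.5, 391.5] [ 0.64067952 -0.0192121   0.11509575]
shank z 0.08 466 [ 0.6409 -0.02  ] [ 0.6536 -0.0079]
shank z 0.104 340 [ 0.6412 -0.0201] [ 0.6538 -0.008 ]
```

Call:
move_arm --moves "0 0 -10 0 60;0 0 -35 0 60;0 0 -50 0 60;0 0 -50 0 60;0 0 -15 0 60;0 0 0 0 60"

```text
time: 11.1
eef_pos: [0.6445, -0.019, 0.2313]
orientation: [0.0, 0.986, 0.168, 0.001]
force: [-0.3, 0.4, -0.4]
width: 0.0599
grasp_force: 0.0
```

Run:
```python
from h import *
c=read_camera("scene"); P=cloud(c); d=c["depth"]>0
for l in models.landmark_of("scene","post_spot")[:3]: print(l["position"],w(c,*l["position"],.116))
t=read_camera("top"); Q=cloud(t); A=np.vstack([P[d],Q[t["depth"]>0]])
for x in np.arange(.35,.7,.05):
    print(x,[ (lambda b: b[:,1].min().round(3) if len(b) else None)(A[(abs(A[:,0]-x)<.025)&(abs(A[:,2]-z)<.025)&(A[:,1]>.31)]) for z in(.05,.1,.15,.2,.25,.3,.35,.4)])
```

```text
[374.4, 208.1] [ 0.63961422 -0.02249817  0.116     ]
[332.1, 309.2] [ 0.38395924 -0.20467036  0.116     ]
[291.1, 335.0] [ 0.30062868 -0.2107006   0.116     ]
0.35 [np.float64(0.403), np.float64(0.406), np.float64(0.412), np.float64(0.417), np.float64(0.423), np.float64(0.43), np.float64(0.443), np.float64(0.582)]
0.39999999999999997 [np.float64(0.395), np.float64(0.399), np.float64(0.405), np.float64(0.411), np.float64(0.416), np.float64(0.421), np.float64(0.435), np.float64(0.575)]
0.44999999999999996 [np.float64(0.311), np.float64(0.31), np.float64(0.397), np.float64(0.404), np.float64(0.408), np.float64(0.414), np.float64(0.43), np.float64(0.567)]
0.49999999999999994 [np.float64(0.31), np.float64(0.31), np.float64(0.389), np.float64(0.395), np.float64(0.4), np.float64(0.404), np.float64(0.413), np.float64(0.559)]
0.5499999999999999 [np.float64(0.322), np.float64(0.31), np.float64(0.381), np.float64(0.388), np.float64(0.392), np.float64(0.399), np.float64(0.411), np.float64(0.554)]
0.5999999999999999 [np.float64(0.364), np.float64(0.369), np.float64(0.372), np.float64(0.379), np.float64(0.385), np.float64(0.392), np.float64(0.409), np.float64(0.544)]
0.6499999999999999 [np.float64(0.311), np.float64(0.362), np.float64(0.366), np.float64(0.37), np.float64(0.379), np.float64(0.381), np.float64(0.404), np.float64(0.537)]
```

Call:
move_arm --moves "-2 -26 0 0 60;-4 -50 0 0 60;-4 -52 0 0 60;-4 -52 0 0 60;-5 -52 0 0 60;-5 -52 0 0 60;-4 -50 0 0 60;0 0 0 0 60;0 0 0 0 60;0 0 0 0 60"

```text
time: 12.5
eef_pos: [0.5075, 0.2855, 0.2294]
orientation: [0.0, 0.986, 0.167, -0.0]
force: [-0.4, -0.8, 0.2]
width: 0.0603
grasp_force: 0.0
```

```bash
cat > fitg.py <<'E'
from h import *
import sys
c=read_camera("wrist"); P=cloud(c); d=c["depth"]>0; p,M,s=tool(); print("tcp",p,M[:,0].round(3),s["force"]); save(c,sys.argv[1])
for t in("gauge","stand"):
    for r in models.regions_of("wrist",t)[:2]:
        q=P[r["pixels"]&d]; print(t,round(r["p"],2),np.round(r["position"]),len(q),np.percentile(q,2,axis=0).round(3),np.percentile(q,98,axis=0).round(3))
n=d&(np.hypot(P[...,0]-.508,P[...,1]-.287)<.03)
k=n&(P[...,2]>.137)&(P[...,2]<.147); q=P[k]
if len(q): print("cap",len(q),cv2.minEnclosingCircle(q[:,:2].astype(np.float32)),np.median(q,0)); x,y=cv2.minEnclosingCircle(q[:,:2].astype(np.float32))[0]; print("shift",to([x,y,.093]))
k=n&(P[...,2]>.082)&(P[...,2]<.09); q=P[k]
if len(q): print("flange",len(q),cv2.minEnclosingCircle(q[:,:2].astype(np.float32)),np.median(q,0))
k=d&(np.hypot(P[...,0]-.508,P[...,1]-.287)<.06)&(abs(P[...,2]-.079)<.003); q=P[k]
if len(q): print("plate",len(q),cv2.minAreaRect(q[:,:2].astype(np.float32)),np.median(q[:,2]))
E
python3 fitg.py w4.png
```

```text
tcp [0.50763278 0.28549705 0.22953348] [ 0.945  0.328 -0.001] [ 0.06267373  0.03099752 -0.42803117]
gauge 0.69 [311. 230.] 2027 [0.5   0.275 0.084] [0.525 0.305 0.143]
stand 0.88 [313. 202.] 5862 [0.477 0.257 0.006] [0.55  0.329 0.082]
cap 1008 ((0.5093398690223694, 0.28944894671440125), 0.012854454107582569) [0.51067817 0.28974081 0.14133834]
shift [  2.8  -3.  136.8]
flange 474 ((0.5041272640228271, 0.28447458148002625), 0.025266526266932487) [0.51945671 0.29381236 0.08552285]
plate 3981 ((0.5092460513114929, 0.2892740070819855), (0.06662959605455399, 0.06611044704914093), 0.3785162568092346) 0.07953544054341777
```

View pics/w4.png

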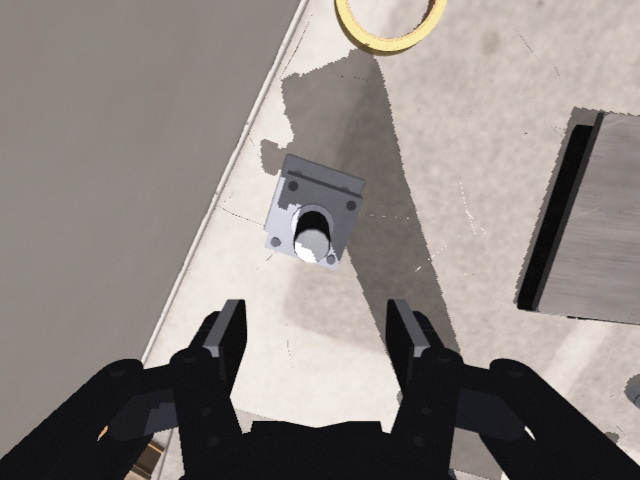

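The gauge cap is at (313,240), amid the stand's plate. The cap and plate centres agree at (0.509, 0.289), and the clearance to the trays is fine. Descending to grip.

Call:
move_arm --moves "2.8 -3 10 0 60;0 0 35 0 60;0 0 45 0 60;0 0 30 0 60;0 0 13 0 60;0 0 0 0 60;0 0 0 0 15;0 0 0 0 15;0 0 0 0 15;0 0 0 0 15"

```text
time: 13.9
eef_pos: [0.5098, 0.2909, 0.0984]
orientation: [-0.0, 0.986, 0.167, 0.001]
force: [-0.4, -0.6, 6.2]
width: 0.0248
grasp_force: 58.5
```

Call:
move_arm --moves "0 0 0 0 15;0 0 0 0 15;0 0 0 0 15"

```text
time: 14.28
eef_pos: [0.5098, 0.2909, 0.0984]
orientation: [-0.0, 0.986, 0.168, 0.001]
force: [-0.6, -1.6, 6.2]
width: 0.0247
grasp_force: 58.5
```

Call:
move_arm --moves "0 0 -10 0 15;0 0 -25 0 15;0 0 -35 0 15;0 0 -35 0 15;0 0 -30 0 15;0 0 -12 0 15;0 0 0 0 15;0 0 0 0 15"

```text
time: 15.28
eef_pos: [0.5082, 0.29, 0.2424]
orientation: [0.0, 0.986, 0.168, -0.001]
force: [0.1, -0.1, -2.1]
width: 0.0248
grasp_force: 59.3
```

Run:
```python
from h import *
p,M,s=tool(); print(p,M.round(3).tolist(),s["force"],s["width"],s["grasp_force"]); print(to([.641,-.02,p[2]]))
```

```text
[0.50815814 0.29001722 0.24235274] [[0.944, 0.331, -0.002], [0.331, -0.944, -0.001], [-0.003, 0.0, -1.0]] [ 0.06696426 -0.12097413 -2.13914399] 0.0247615984189258 59.27539587020874
[2.290e+01 3.365e+02 1.000e-01]
```

Call:
move_arm --moves "2 20 0 0 15;3 40 0 0 15;3 50 0 0 15;4 55 0 0 15;4 55 0 0 15;4 55 0 0 15;3 40 0 0 15;0 22 0 0 15;0 0 0 0 15;0 0 0 0 15"

```text
time: 16.52
eef_pos: [0.6412, -0.0169, 0.2438]
orientation: [-0.001, 0.986, 0.169, -0.0]
force: [-0.3, 0.8, -2.4]
width: 0.0245
grasp_force: 59.3
```

```bash
cat > fitn.py <<'E'
from h import *
import sys
from scipy.optimize import least_squares
c=read_camera("wrist"); P=cloud(c); d=c["depth"]>0; p,M,s=tool(); print("tcp",p,M[:,2].round(3),s["force"]); save(c,sys.argv[1])
for t,z in(("post_spot",.1153),("gauge_nose",None),("gauge",None)):
    for r in models.landmark_of("wrist",t)[:2]: print(t,round(r["p"],2),np.round(r["position"],1),w(c,*r["position"],z).round(4) if z else "")
n=d&(np.hypot(P[...,0]-.641,P[...,1]+.02)<.03); k=n&(abs(P[...,2]-.1153)<.004); q=P[k]
if len(q): print("head",len(q),cv2.minEnclosingCircle(q[:,:2].astype(np.float32)),np.median(q[:,2]))
n=d&(np.hypot(P[...,0]-p[0],P[...,1]-p[1])<.03)
for z in np.arange(.120,.25,.006):
    a=P[n&(abs(P[...,2]-z)<.003)]
    if len(a)>15:
        f=least_squares(lambda v:np.hypot(a[:,0]-v[0],a[:,1]-v[1])-v[2],[*p[:2],.011],loss="soft_l1",f_scale=.0005,bounds=([0,-1,.001],[1,1,.03])); print("z",z.round(3),len(a),f.x.round(4))
E
python3 fitn.py w5.png
```

```text
tcp [ 0.64133248 -0.01667405  0.24408352] [-0.     0.001 -1.   ] [ 0.24551118  0.28752493 -1.92229562]
post_spot 0.76 [315.9 236.1] [ 0.64   -0.0174  0.1153]
gauge_nose 0.57 [321.3 247.5] 
gauge_nose 0.38 [316.3 254. ] 
gauge 0.83 [314.6 264.2] 
gauge 0.42 [544.1 208.5] 
head 879 ((0.640941321849823, -0.019538793712854385), 0.014259709976613522) 0.11510925137005684
z 0.156 24 [ 0.6404 -0.0179  0.0047]
z 0.18 27 [ 0.6401 -0.0179  0.0109]
z 0.186 117 [ 0.6404 -0.0178  0.0108]
z 0.192 122 [ 0.6404 -0.0177  0.0107]
z 0.198 114 [ 0.6404 -0.0178  0.0107]
z 0.204 88 [ 0.6406 -0.0176  0.0106]
z 0.228 812 [ 0.6431 -0.0167  0.0142]
z 0.234 480 [ 0.6382 -0.019   0.016 ]
z 0.24 313 [ 0.6404 -0.0175  0.013 ]
z 0.246 442 [ 0.6391 -0.0181  0.0144]
```

View pics/w5.png

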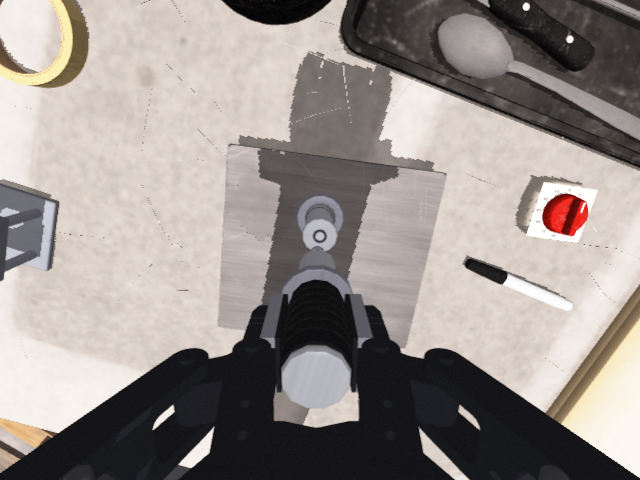

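The picture shows the gauge hanging upright in the fingers above the post, with the head's circle at (319,236) and the nose just below it. The gauge axis is (0.6404, -0.0178) and the head is (0.6409, -0.0195). I'll shift about 1.8 mm in tool y, then go down 28 mm and check again.

Call:
move_arm --moves "0 1.8 8 0 15;0 0 12 0 15;0 0 8 0 15;0 0 0 0 15;0 0 0 0 15"

```text
time: 17.35
eef_pos: [0.6426, -0.0216, 0.2161]
orientation: [0.0, 0.986, 0.168, 0.0]
force: [0.2, -0.2, -1.2]
width: 0.0244
grasp_force: 59.3
```

```bash
python3 fitn.py w6.png; python3 fitn.py w7.png | head -1; python3 fitn.py w8.png | head -1; python3 -c "
import cv2; cv2.imwrite('pics/w6c.png',cv2.resize(cv2.imread('pics/w6.png')[190:330,230:410],None,fx=4,fy=4))"
```

```text
tcp [ 0.64277138 -0.02151585  0.21637947] [ 0.001 -0.    -1.   ] [-0.13583701  0.06909228 -1.46728083]
post_spot 0.77 [311.2 244.4] [ 0.6422 -0.0186  0.1153]
gauge_nose 0.57 [318.5 249. ] 
gauge 0.96 [317.8 262.9] 
head 798 ((0.6411856412887573, -0.01952994056046009), 0.013949302956461906) 0.11512813351076241
z 0.132 33 [ 0.6409 -0.023   0.0054]
z 0.156 99 [ 0.6418 -0.0226  0.0108]
z 0.162 117 [ 0.6418 -0.0225  0.0107]
z 0.168 116 [ 0.6417 -0.0225  0.0108]
z 0.174 113 [ 0.6417 -0.0225  0.0109]
z 0.18 26 [ 0.6404 -0.0228  0.0122]
z 0.198 140 [ 0.6834 -0.005   0.03  ]
z 0.204 1087 [ 0.6427 -0.0221  0.0145]
z 0.21 284 [ 0.6418 -0.0223  0.013 ]
z 0.216 321 [ 0.6412 -0.0224  0.0136]
z 0.222 587 [ 0.6266 -0.0299  0.03  ]
z 0.228 872 [ 0.6271 -0.0299  0.03  ]
z 0.234 1042 [ 0.6265 -0.0289  0.03  ]
z 0.24 1150 [ 0.6254 -0.0251  0.03  ]
z 0.246 1194 [ 0.6258 -0.0272  0.03  ]
tcp [ 0.64270675 -0.02160269  0.21636682] [ 0.001 -0.    -1.   ] [-0.06253587 -0.82174917 -1.37541542]
tcp [ 0.64254094 -0.02157858  0.2160857 ] [ 0. -0. -1.] [-0.95651201 -0.43972028 -1.36402645]
```

View pics/w6c.png

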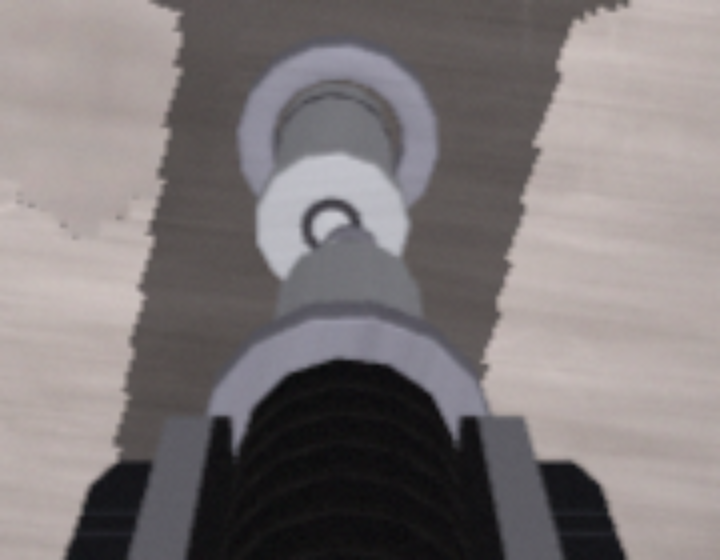

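The crop shows the nose a little right of the marked circle. The arm had still been settling during the last measurement. I'll correct by about -3 mm in tool y.

Call:
move_arm --moves "0.4 -3 0 0 15;0 0 0 0 15;0 0 0 0 15;0 0 0 0 15"

```text
time: 18.45
eef_pos: [0.6419, -0.0188, 0.216]
orientation: [0.0, 0.986, 0.168, -0.0]
force: [0.1, -0.2, -1.4]
width: 0.0251
grasp_force: 59.3
```

```bash
python3 fitn.py w9.png | egrep "tcp|spot|nose|head|z 0.1[2-7]"
```

```text
tcp [ 0.64191951 -0.01872424  0.21598323] [ 0. -0. -1.] [-0.33666805 -1.15337392 -1.7131507 ]
post_spot 0.85 [316.4 246. ] [ 0.6416 -0.0196  0.1153]
gauge_nose 0.43 [315.8 251.8] 
head 776 ((0.641172468662262, -0.019598625600337982), 0.013903317973017693) 0.11513378313534708
z 0.132 34 [ 0.6404 -0.0199  0.0052]
z 0.156 99 [ 0.6409 -0.0198  0.0108]
z 0.162 115 [ 0.6411 -0.0197  0.0107]
z 0.168 121 [ 0.6411 -0.0196  0.0107]
z 0.174 113 [ 0.641  -0.0196  0.0108]
```

Aligned within 0.5 mm. I'll descend to touch, then press about 8 mm, watching the force (baseline about -1.5 N).

Call:
move_arm --moves "0 0 3 0 15;0 0 3 0 15;0 0 2 0 15;0 0 2 0 15;0 0 1 0 15;0 0 0 0 15;0 0 0 0 15"

```text
time: 19.52
eef_pos: [0.642, -0.0186, 0.2053]
orientation: [0.0, 0.986, 0.168, 0.0]
force: [0.1, 0.5, 0.8]
width: 0.0248
grasp_force: 59.3
```

```bash
cat > st.py <<'E'
from h import *
F=[]
for i in range(6):
    c=read_camera("wrist"); p,M,s=tool(); F.append([*s["force"],*p])
print(np.mean(F,0).round(4))
P=cloud(c); d=c["depth"]>0; n=d&(np.hypot(P[...,0]-.641,P[...,1]+.02)<.016)
h,_=np.histogram(P[n][:,2],np.arange(.11,.19,.002)); print(list(zip(np.arange(.11,.19,.002).round(3).tolist(),h.tolist())))
save(c,"last.png")
E
python3 st.py
```

```text
[-0.4186  0.0182  0.2746  0.642  -0.0186  0.2051]
[(0.11, 25), (0.112, 52), (0.114, 597), (0.116, 50), (0.118, 3), (0.12, 20), (0.122, 2), (0.124, 0), (0.126, 0), (0.128, 0), (0.13, 0), (0.132, 0), (0.134, 0), (0.136, 0), (0.138, 0), (0.14, 0), (0.142, 28), (0.144, 31), (0.146, 42), (0.148, 34), (0.15, 42), (0.152, 36), (0.154, 41), (0.156, 42), (0.158, 42), (0.16, 39), (0.162, 37), (0.164, 33), (0.166, 19), (0.168, 5), (0.17, 0), (0.172, 0), (0.174, 0), (0.176, 0), (0.178, 0), (0.18, 0), (0.182, 0), (0.184, 0), (0.186, 0)]
```

Touched: the force rose about 1.8–2 N, so the plunger is in roughly 2 mm. Pressing about 6 mm more.

Call:
move_arm --moves "0 0 1.5 0 15;0 0 1.5 0 15;0 0 1.5 0 15;0 0 1.5 0 15;0 0 0 0 15;0 0 0 0 15;0 0 0 0 15"

```text
time: 20.7
eef_pos: [0.642, -0.0186, 0.1991]
orientation: [0.0, 0.986, 0.168, 0.0]
force: [0.0, -0.2, 1.4]
width: 0.0247
grasp_force: 59.4
```

```bash
python3 st.py; python3 fitn.py w10.png | egrep "tcp|spot|head|z 0.1[2-7]";python3 -c "
import cv2; cv2.imwrite('pics/w10c.png',cv2.resize(cv2.imread('pics/w10.png')[190:330,230:410],None,fx=4,fy=4))"
```

```text
[ 0.0663 -0.1366  2.1895  0.6419 -0.0186  0.1991]
[(0.11, 25), (0.112, 80), (0.114, 541), (0.116, 39), (0.118, 0), (0.12, 0), (0.122, 0), (0.124, 0), (0.126, 0), (0.128, 0), (0.13, 0), (0.132, 0), (0.134, 1), (0.136, 25), (0.138, 33), (0.14, 41), (0.142, 41), (0.144, 34), (0.146, 41), (0.148, 47), (0.15, 33), (0.152, 47), (0.154, 36), (0.156, 33), (0.158, 34), (0.16, 21), (0.162, 5), (0.164, 0), (0.166, 0), (0.168, 0), (0.17, 0), (0.172, 0), (0.174, 0), (0.176, 0), (0.178, 0), (0.18, 0), (0.182, 2), (0.184, 231), (0.186, 326)]
tcp [ 0.64192857 -0.01863984  0.1990203 ] [ 0. -0. -1.] [0.00457053 0.20037358 2.24006584]
post_spot 0.71 [315.5 253.8] [ 0.6415 -0.0189  0.1153]
head 668 ((0.6414841413497925, -0.019537020474672318), 0.013945523649454117) 0.1149947670764066
z 0.138 79 [ 0.6411 -0.0196  0.0107]
z 0.144 117 [ 0.6411 -0.0196  0.0107]
z 0.15 122 [ 0.6411 -0.0196  0.0107]
z 0.156 113 [ 0.6411 -0.0196  0.0107]
z 0.162 41 [ 0.6404 -0.0198  0.0115]
```

View pics/w10c.png

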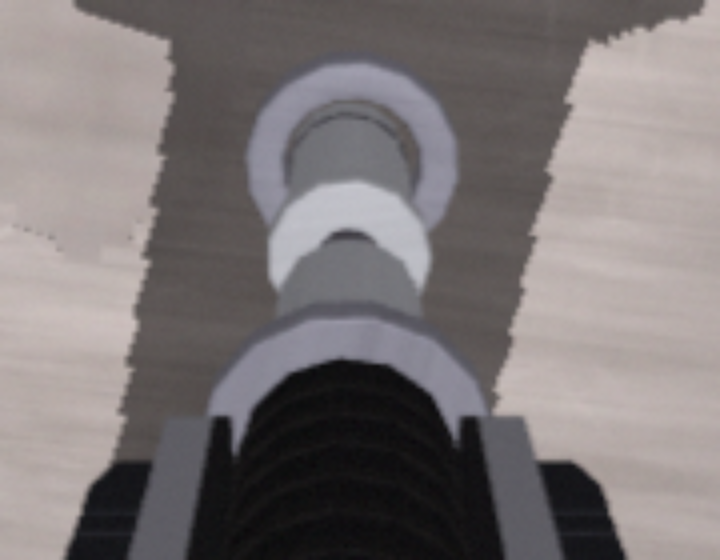

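The crop shows the gauge centred on the post's head and the post upright in the ring. The barrel end is about 20 mm above the head, so the plunger is in about 8 mm, and the force has risen about 3.7 N. Handing in.

```bash
python3 -c "
from h import *
print(env.job_done())"
```

```text
the job is handed in; nothing more can be done
None
```

The job is handed in: the post stands home in the ring, and the gauge is held upright on its marked spot with the plunger about 8 mm in (about 3.7–4 N). The hand-in call did not return a verdict.

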